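# Tip the detergent tablets into the round tub

## Robot

A 6-joint arm with a two-finger parallel gripper is mounted at the origin on the work surface. World frame = base frame: x ahead of the robot, y to its left, z up, the work surface at z = 0. Lengths are in m, angles in rad, forces in N, time in s.
With the tool pointing down it reaches from about 0.375 to 0.9 m from the base axis. Payload 3.1 kg.
Tool frame: the origin (TCP) lies midway between the tips of the shut fingers; the grasp point (between the pads) lies 19 mm behind it; z points along the fingers, y is the line along which they close (so a half turn about z gives the same grasp; the last joint's range is limited). The gripper opens to 87 mm and grips with 3 to 60 N. Pads are 19 mm wide; open, the fingers measure 117 mm over their backs; the gripper's body (75 mm by 190 mm) begins 51 mm behind the grasp point.
Start: joints at [0.979, 0.527, 1.433, -0, 1.181, -0.178], TCP at [0.251, 0.572, 0.223] pointing down, gripper open.
Joint ranges: [-3.08, 3.08], [-0.75, 2.2], [0.22, 2.44], [-1.43, 4.57], [0, 2.65], [-2.85, 2.85]. Speed limits (rad/s): [2.79, 2.79, 3.14, 3.14, 3.14, 3.14].

## Interface

Orientations are given as a unit quaternion [x, y, z, w].
In Python, from rig import robot gives the robot as it stands. The module is installed in compiled form; this text tells all that it offers.
- The arm moves only by the tool play_rows, never from a script. Its arguments are lists of equal length, an entry for each row: "gripper": the closure, from -1 (fully open) to 1 (shut); "delta_pos": the shift along the tool's x, y, z in cm, a list of three; "turn": the turn, a rotation vector about the tool's x, y, z in rad, a list of three. A call has 1 to 12 rows; each row is the pose to reach, as a shift and turn from the pose commanded when the call began, along the tool's axes at that moment; what a row does not reach only later rows make up. A row lasts 1/8 s, in which the tool goes at most 62.5 mm and 10.7 degrees, less where a joint would pass 70% of its speed; a pose out of reach is approached as far as the arm can. A call with a gripper value outside its range is refused whole. The fingers move at their own pace and stop on an object; "squeeze" is the grip in N (left out, the last holds). Time passes only in rows, so rows that repeat a pose let the fingers close. It gives the time, the measured TCP pose, the force, the opening and the grip force at its end, in the units of the state.
- robot.get_obs(): the state, without advancing time (a new reading comes with each control period).
- robot.camera(name): name is "scene" or "top"; returns a dict with "color" (480x640x3 uint8, red, green, blue), "vfov" (degrees; the focal length in pixels is half the picture's height over the tangent of half this angle, whatever the lens; pixels are square), "cx", "cy" (the principal point, pixels), "R" (3x3) and "t" (3): a world point X has camera coordinates R X + t. Camera axes: x right, y down, z forward; pixel columns grow to the right and rows downward; lengths in m; the calibration is good to about 2 mm. A picture is of the moment at which its call begins. There is no depth.
- robot.hand_in(): hands the job in; it is judged then, once.
The state is a dict: "time": time; "q": joint angles; "joint_velocities": joint speeds; "joint_torque": joint torques, N m; "position": TCP position; "tool_rot": TCP orientation; "ft_force": force on the tool from outside, world axes, zero at the start; "moment": the same for the moment, N m; "grip_width": finger opening in m; "grip_force": force on a finger pad.
Only numpy, scipy, OpenCV 4.12 (cv2) and the standard library are available. Lean on these libraries where they do the work, as an engineer would, in place of code of your own. Each camera call takes 0.05 s, during which the arm holds its last target. There are 200 camera calls.

## Task

Draw the tray of detergent tablets (its post in front is all that fingers can get hold of) fully out of the gap between the two black boxes, onto the open counter, and let go of it there. Then take it again, best by the handle on its long side, lift it level off the counter and tip it low over the round tub, so that all five tablets slide off gently into the tub, and set the empty tray down flat on the counter again. Never touch the tablets with the gripper or spill one on the counter, and leave the tub and the bystanders (square box, bottle, can, jar) standing where they are.

Things in the scene. Friction and masses are not known exactly. Their poses are not given: they have to be found in the camera images.
- tray: Aluminium pan, 150 g (all sizes in mm). Origin: centre of its underside. 130 (x) by 96 (y), floor 4 thick, smooth (tablets slide at 14 to 20 degrees), 4 thick walls up to z 20 on the -x, +x and -y edges; the +y edge is the open pouring lip. Black handle plate outside the -y wall (26 clear between), black pull post on a tongue at the -x end. Starts in the bay with the post sticking out in front
- tray_handle (a point): point in the upright black handle plate on the tray's long side, at x 0, y -78, z 45 of the tray's frame; the plate is 50 (x) by 8 (y), z 0 to 62; axes as the tray's
- tray_post (a point): point on the axis of the tray's upright black pull post, at x -98, y 0, z 30 of the tray's frame; diameter 16, z 4 to 46; its 24 wide tongue ends at x -110
- tray_lip (a point): middle of the tray's open pouring edge, on the pan floor's upper side (x 0, y 48, z 4 in the tray's frame)
- bay: Two fixed black open boxes, 85 high, a gap between for the tray. Origin: on the counter in the gap, where the pan's centre stands when parked (to 6 mm); x points into the gap. Boxes at y -142 to -90 and 56 to 108, x -60 to 70; a 50 high back strip at x 72 to 76. Open above; beside the parked tray some 8 mm are free, too little for a finger by the handle
- tub: Round black open tub, the container for the tablets: rim radius 100, narrowing to 80 at the foot, 95 high, wall 4, floor 5 thick; loose, 0.7 kg. Origin: centre of its underside. It stands to the left or the right of the bay's front
- crate: Bystander: square black open box, 140 x 140 x 95 high, on the other side than the tub. Origin: centre of its underside
- bottle: Bystander: white closed bottle, diameter 60, 170 high. Origin: centre of its underside
- can: Bystander: metal can with a paper band, diameter 68, 75 high. Origin: centre of its underside
- tablet0: one of five alike white detergent tablets, 28 x 24 x 16 high, 20 g, lying in the tray. Origin: centre of its underside
- tablet1: one of five alike white detergent tablets, 28 x 24 x 16 high, 20 g, lying in the tray. Origin: centre of its underside
- tablet2: one of five alike white detergent tablets, 28 x 24 x 16 high, 20 g, lying in the tray. Origin: centre of its underside
- tablet3: one of five alike white detergent tablets, 28 x 24 x 16 high, 20 g, lying in the tray. Origin: centre of its underside
- tablet4: one of five alike white detergent tablets, 28 x 24 x 16 high, 20 g, lying in the tray. Origin: centre of its underside
- jar: Bystander: closed glass jar, diameter 70, 140 high, left of the bay. Origin: centre of its underside

How it is judged:
On the way, in this order (a step that is already met when the one before it is completed fails the run):
1. the tray stands flat on the counter, fully out of the gap, let go, with all tablets on it (x of tray in the frame of bay below -0.125 m and contact force between the fingers and tray below 0.05 N and height (world z) of tray below 0.01 m and angle between tray's own z axis and vertical below 0.1 rad and distance between each of tablet0, tablet1, tablet2, tablet3, tablet4 and tray below 0.085 m), for 0.2 s.
2. the tray is held off the counter, roughly level, with all tablets on it (height (world z) of tray above 0.02 m and angle between tray's own z axis and vertical below 0.26 rad and contact force between the fingers and tray above 0.5 N and distance between each of tablet0, tablet1, tablet2, tablet3, tablet4 and tray below 0.085 m), for 0.1 s.
3. all five tablets are in the round tub (horizontal distance between each of tablet0, tablet1, tablet2, tablet3, tablet4 and tub below 0.092 m and z of tablet0 in the frame of tub between -0.005 and 0.085 m and z of tablet1 in the frame of tub between -0.005 and 0.085 m and z of tablet2 in the frame of tub between -0.005 and 0.085 m and z of tablet3 in the frame of tub between -0.005 and 0.085 m and z of tablet4 in the frame of tub between -0.005 and 0.085 m), for 0.2 s.
At the end, for the whole second after the job is handed in: All five tablets lie at rest inside the upright round tub (below its rim), the tray stands flat (within 0.1 rad) on the counter, at rest and let go, and the tub, square box, bottle, can and jar are within 30 mm of where they stood (all of step 3 and height (world z) of tray below 0.01 m and angle between each of tray, tub's own z axis and vertical below 0.1 rad and contact force between the fingers and tray below 0.05 N and linear speed of tray below 0.02 m/s and distance of each of tub, crate, bottle, can, jar from where it was at the start of the episode below 0.03 m and linear speed of each of tablet0, tablet1, tablet2, tablet3, tablet4 below 0.03 m/s); the robot touches nothing.
It fails at once if a tablet is spilled on the counter (contact force between any of tablet0, tablet1, tablet2, tablet3, tablet4 and table above 0.02 N).
It fails at once if a tablet is touched by the gripper's fingers (contact force between any of tablet0, tablet1, tablet2, tablet3, tablet4 and the fingers above 0.2 N).
It fails at once if a tablet falls so far that it would break (faster than 2.2 m/s, a drop of 250 mm) (linear speed of any of tablet0, tablet1, tablet2, tablet3, tablet4 above 2.2 m/s).
It fails at once if the tub or a bystander is pushed more than 30 mm (distance of any of tub, crate, bottle, can, jar from where it was at the start of the episode above 0.03 m).
It fails at once if the tub or a bystander is tipped over (angle between any of tub, crate, bottle, can, jar's own z axis and vertical above 0.3 rad).
It also fails if it takes over 72 s, if anything falls off the work surface, if the arm or the gripper's body presses on something with over 40 N, if the wrist force passes 120 N, or if a joint passes its speed limit or range.

## Working session

There is one attempt and no reset: what is moved stays moved. The work goes in short steps, Python scripts to look and compute and a tool call to move; the robot and the scene stay as the last step left them, time stands still between calls to the robot, and variables do not carry over. Pictures are saved under pics/ and viewed, at most 10 in all, crops included, and the job is handed in when it is done.

Besides the shell and the picture viewer there is one more tool, called after ">>>" in YAML: its name, and indented under it one key for each argument. play_rows: Moves the arm, as the interface text tells. Its arguments: {"type":"object","properties":{"gripper":{"type":"array","items":{"type":"number"}},"delta_pos":{"type":"array","items":{"type":"array","items":{"type":"number"}}},"turn":{"type":"array","items":{"type":"array","items":{"type":"number"}}},"squeeze":{"type":"number"}},"required":["gripper","delta_pos","turn"]}

```bash
mkdir -p pics; python3 - <<'E'
from rig import robot
import cv2
for n in("scene","top"):
    c=robot.camera(n); cv2.imwrite(f"pics/{n}0.png",c["color"][:,:,::-1]); print(n,c["vfov"],c["cx"],c["cy"],c["R"],c["t"])
o=robot.get_obs(); print(o)
E
```

```text
scene 43.175151006775764 321.0016963396857 239.27559491895602 [[-0.34872427  0.93714642  0.01216439]
 [ 0.68590179  0.26403485 -0.67810348]
 [-0.63869407 -0.22812756 -0.73486577]] [ 0.1654119  -0.32119713  1.51536035]
top 50.898774660414794 316.4462627222059 226.7218472041552 [[-0.01323985 -0.99982309 -0.01335989]
 [-0.99744667  0.01414375 -0.07000067]
 [ 0.07017724  0.01239898 -0.99745748]] [0.01210997 0.54042607 1.00753093]
{'time': 0.1, 'q': array([ 9.78488535e-01,  5.28381594e-01,  1.43377894e+00, -4.34269136e-05,
        1.18138732e+00, -1.78484297e-01]), 'joint_velocities': array([-1.15207361e-03, -8.19765796e-04, -2.50162204e-03, -1.03057697e-03,
       -8.69448599e-04, -3.14811629e-06]), 'joint_torque': array([-4.28335716e-04, -4.40985060e+01, -1.77150357e+01,  6.34600315e-02,
        5.33483410e-02, -2.06549623e-05]), 'position': array([0.25092116, 0.57169738, 0.22166281]), 'tool_rot': array([ 2.05430319e-01,  9.78671256e-01, -9.13443637e-04, -3.48899489e-04]), 'ft_force': array([ 0.65113606, -0.24307116,  1.29033365]), 'moment': array([ 0.08274111, -0.00352738, -0.01184679]), 'grip_force': 0.0, 'grip_width': 0.08699962552644654}
```

View pics/scene0.png

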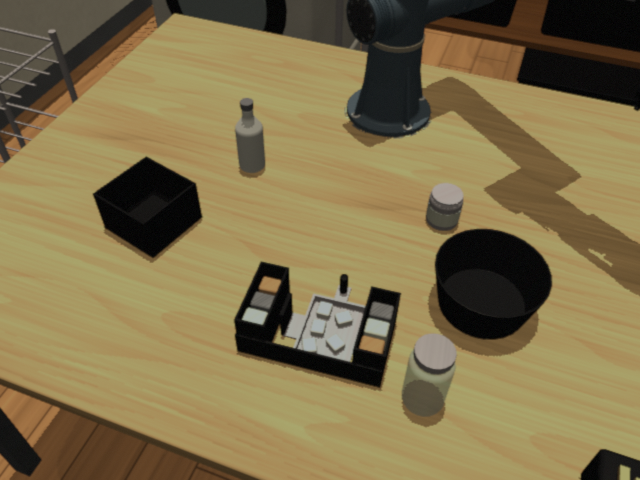

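View pics/top0.png

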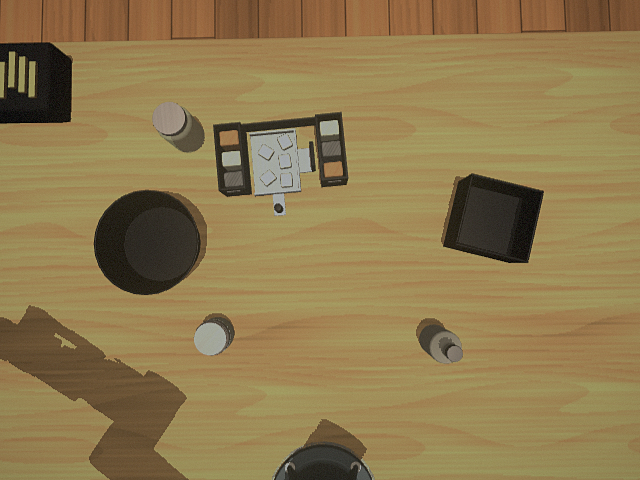

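The top view shows the post top at about (279,208), the handle plate at (311,157), bay front corners at (219,196) and (347,183), the tub rim centred near (147,242) on the left, the can top at (212,338) and the jar at (170,118).

```bash
cat > h.py <<'E'
import numpy as np
from rig import robot
from scipy.spatial.transform import Rotation as Ro
def ray(c,u,v,z):
    f=240/np.tan(np.radians(c["vfov"])/2); R=c["R"];o=-R.T@c["t"]
    d=R.T@np.array([(u-c["cx"])/f,(v-c["cy"])/f,1]); return (o+d*(z-o[2])/d[2])[:2]
def proj(c,X):
    f=240/np.tan(np.radians(c["vfov"])/2); p=np.asarray(X)@c["R"].T+c["t"]
    return p[:,:2]/p[:,2:]*f+[c["cx"],c["cy"]]
def shift(target,o=None):
    """world target TCP -> tool-axis shift in cm"""
    o=o or robot.get_obs(); return Ro.from_quat(o["tool_rot"]).inv().apply(np.array(target)-o["position"])*100
E
python3 - <<'E'
from h import *
import cv2
np.set_printoptions(precision=4,suppress=True)
c=robot.camera("top")
for n,u,v,z in [("post",279,208,.046),("handle",311.5,157,.062),("boxL fl",219,196,.085),("boxL bl",214,125,.085),("boxR fr",347,183,.085),("boxR br",342,113,.085),("tubrim",147.5,242,.095),("can",212,338,.075),("jar",170,118,.14),("bottlecap",454,353,.17),("crate tl",472,175,.095),("crate br",527,262,.095)]:
    print(n,ray(c,u,v,z))
q=Ro.from_quat(robot.get_obs()["tool_rot"]).as_matrix();print(q)
im=c["color"][95:315,85:365,::-1]; cv2.imwrite("pics/crop1.png",cv2.resize(im,None,fx=2.7,fy=2.7,interpolation=cv2.INTER_CUBIC))
E
```

```text
post [0.577  0.0784]
handle [0.6753 0.0121]
boxL fl [0.5976 0.19  ]
boxL bl [0.7362 0.1997]
boxR fr [ 0.619  -0.0557]
boxR br [ 0.7556 -0.0485]
tubrim [0.5108 0.3233]
can [0.3275 0.2053]
jar [0.7352 0.2685]
bottlecap [ 0.3115 -0.2281]
crate tl [ 0.629  -0.2916]
crate br [ 0.4637 -0.388 ]
[[-0.9156  0.4021 -0.001 ]
 [ 0.4021  0.9156 -0.0014]
 [ 0.0003 -0.0017 -1.    ]]
```

View pics/crop1.png

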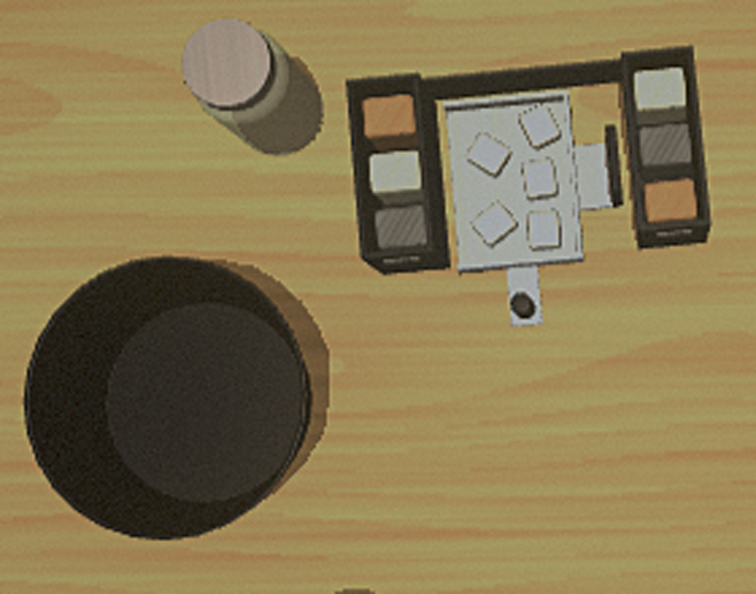

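```bash
python3 - <<'E'
from h import *
from scipy.optimize import least_squares
np.set_printoptions(precision=4,suppress=True)
c=robot.camera("top")
px=lambda u,v:(u/2.7+85,v/2.7+95)
# tray-frame points and crop pixels: front-right outer wall top/ front-left / back-left / tongue front corners / handle top ends
P=np.array([[-.065,-.048,.02],[-.065,.048,.02],[.065,.048,.02],[.065,-.048,.02],[-.110,.012,.004],[-.110,-.012,.004],[-.098,0,.046]])
U=np.array([px(*p) for p in [(581,256),(458,267),(444,98),(569,94),(514,326),(542,323),(521,302)]])
f=lambda p:(proj(c,np.c_[P[:,:2]@np.array([[np.cos(p[2]),np.sin(p[2])],[-np.sin(p[2]),np.cos(p[2])]])+p[:2],P[:,2]])-U).ravel()
s=least_squares(f,[.675,.086,.08],loss="soft_l1");x,y,a=s.x
print("tray",s.x,f(s.x).reshape(-1,2))
u=np.array([np.cos(a),np.sin(a)]);post=s.x[:2]-.098*u;print("post",post,"deg",np.degrees(a))
o=robot.get_obs();t=np.r_[post-.003*u,.12]
print(shift(t),shift(np.r_[t[:2],.019]))
ty=Ro.from_quat(o["tool_rot"]).as_matrix()[:,1];print("turn about tool z",-(a+np.pi/2-np.arctan2(ty[1],ty[0])))
E
```

```text
tray [0.677  0.0876 0.0717] [[ 0.9015  0.4707]
 [-0.2758  0.4355]
 [ 0.1174  0.7301]
 [ 0.1368 -1.8337]
 [-1.0078 -0.3792]
 [ 0.1626 -0.2616]
 [-0.1098  0.0552]]
post [0.5792 0.0806] deg 4.107770404134254
[-49.5417 -31.9099  10.2231] [-49.544  -31.8964  20.3231]
turn about tool z -0.48546592883012263
```

>>> play_rows:
  gripper: [-1,-1,-1,-1,-1,-1,-1,-1,-1,-1,-1,-1]
  delta_pos:
    - [-5,-3.2,0]
    - [-10,-6.4,0]
    - [-15,-9.7,0]
    - [-20,-12.9,0]
    - [-25,-16.1,0]
    - [-30,-19.3,0]
    - [-35,-22.5,0]
    - [-40,-25.7,0]
    - [-45,-29,0]
    - [-49.5,-31.9,2]
    - [-49.5,-31.9,6]
    - [-49.5,-31.9,8]
  turn:
    - [0,0,-0.1]
    - [0,0,-0.2]
    - [0,0,-0.3]
    - [0,0,-0.4]
    - [0,0,-0.485]
    - [0,0,-0.485]
    - [0,0,-0.485]
    - [0,0,-0.485]
    - [0,0,-0.485]
    - [0,0,-0.485]
    - [0,0,-0.485]
    - [0,0,-0.485]

```text
time: 1.7
position: [0.5753, 0.08, 0.1403]
tool_rot: [-0.034, 0.999, 0.0, -0.002]
ft_force: [-0.6, 0.3, 0.5]
grip_width: 0.0867
grip_force: 0.0
```

```bash
python3 - <<'E'
from h import *
np.set_printoptions(precision=4,suppress=True)
o=robot.get_obs();print(o["time"],o["position"],o["q"],Ro.from_quat(o["tool_rot"]).as_matrix())
a=.0717;u=np.array([np.cos(a),np.sin(a)]);print(shift(np.r_[np.array([.5792,.0806])-.003*u,.019],o))
E
```

```text
1.7 [0.5753 0.08   0.1403] [-0.0541  0.5758  1.6196  0.0002  0.9497 -1.694 ] [[-0.9976 -0.0689 -0.0036]
 [-0.0689  0.9976  0.0003]
 [ 0.0035  0.0006 -1.    ]]
[-0.1386  0.0223 12.1283]
```

>>> play_rows:
  gripper: [-1,-1,-1,-1,-1,1,1,1,1,1,1,1]
  delta_pos:
    - [-0.1,0,4]
    - [-0.1,0,8]
    - [-0.1,0,11]
    - [-0.1,0,12.1]
    - [-0.1,0,12.1]
    - [-0.1,0,12.1]
    - [-0.1,0,12.1]
    - [-0.1,0,12.1]
    - [-0.1,0,12.1]
    - [-0.1,0,12.1]
    - [-0.1,0,12.1]
    - [-0.1,0,12.1]
  turn:
    - [0,0,0]
    - [0,0,0]
    - [0,0,0]
    - [0,0,0]
    - [0,0,0]
    - [0,0,0]
    - [0,0,0]
    - [0,0,0]
    - [0,0,0]
    - [0,0,0]
    - [0,0,0]
    - [0,0,0]
  squeeze: 25

```text
time: 3.2
position: [0.5772, 0.0812, 0.0215]
tool_rot: [-0.036, 0.999, 0.0, -0.0]
ft_force: [0.1, -0.9, 0.1]
grip_width: 0.0248
grip_force: 0.0
```

>>> play_rows:
  gripper: [1,1,1,1,1,1,1,1,1,1,1,1]
  delta_pos:
    - [0,0,0]
    - [0,0,0]
    - [0,0,0]
    - [0,0,0]
    - [0.2,0,0]
    - [0.6,0,0]
    - [1.2,0,0]
    - [1.9,0,0]
    - [2.6,0,0]
    - [3.3,0,0]
    - [3.8,0,0]
    - [4,0,0]
  turn:
    - [0,0,0]
    - [0,0,0]
    - [0,0,0]
    - [0,0,0]
    - [0,0,0]
    - [0,0,0]
    - [0,0,0]
    - [0,0,0]
    - [0,0,0]
    - [0,0,0]
    - [0,0,0]
    - [0,0,0]

```text
time: 4.7
position: [0.5369, 0.0783, 0.0216]
tool_rot: [-0.036, 0.999, 0.0, -0.0]
ft_force: [1.2, -0.4, -1.4]
grip_width: 0.0151
grip_force: 25.0
```

Held (opening 15 mm, 25 N), and it moves.

>>> play_rows:
  gripper: [1,1,1,1,1,1,1,1,1,1,1,1]
  delta_pos:
    - [0.4,0,0]
    - [1,0,0]
    - [1.7,0,0]
    - [2.4,0,0]
    - [3.1,0,0]
    - [3.8,0,0]
    - [4.5,0,0]
    - [5.2,0,0]
    - [5.9,0,0]
    - [6.5,0,0]
    - [6.9,0,0]
    - [7,0,0]
  turn:
    - [0,0,0]
    - [0,0,0]
    - [0,0,0]
    - [0,0,0]
    - [0,0,0]
    - [0,0,0]
    - [0,0,0]
    - [0,0,0]
    - [0,0,0]
    - [0,0,0]
    - [0,0,0]
    - [0,0,0]

```text
time: 6.2
position: [0.4671, 0.0734, 0.0215]
tool_rot: [-0.036, 0.999, 0.0, -0.0]
ft_force: [-0.7, 0.3, -2.1]
grip_width: 0.0149
grip_force: 25.0
```

>>> play_rows:
  gripper: [1,1,1,1,1,1,1,1,1,1,1,1]
  delta_pos:
    - [0.4,0,0]
    - [1,0,0]
    - [1.7,0,0]
    - [2.4,0,0]
    - [3.1,0,0]
    - [3.8,0,0]
    - [4.5,0,0]
    - [5.1,0,0]
    - [5.6,0,0]
    - [5.9,0,0]
    - [6,0,0]
    - [6,0,0]
  turn:
    - [0,0,0]
    - [0,0,0]
    - [0,0,0]
    - [0,0,0]
    - [0,0,0]
    - [0,0,0]
    - [0,0,0]
    - [0,0,0]
    - [0,0,0]
    - [0,0,0]
    - [0,0,0]
    - [0,0,0]

```text
time: 7.7
position: [0.4075, 0.0691, 0.0215]
tool_rot: [-0.036, 0.999, 0.0, -0.0]
ft_force: [0.4, -0.4, -1.4]
grip_width: 0.0154
grip_force: 25.0
```

```bash
python3 - <<'E'
from h import *
import cv2
np.set_printoptions(precision=4,suppress=True)
o=robot.get_obs();print(o["time"],o["position"],o["q"],o["ft_force"],o["grip_width"],o["grip_force"])
cv2.imwrite("pics/top2.png",robot.camera("scene")["color"][:,:,::-1])
E
```

```text
7.7 [0.4075 0.0691 0.0215] [-0.1039  0.6736  2.1073 -0.      0.3611 -1.7458] [ 0.4114 -0.3714 -1.435 ] 0.015360727415675249 24.999983883462846
```

View pics/top2.png

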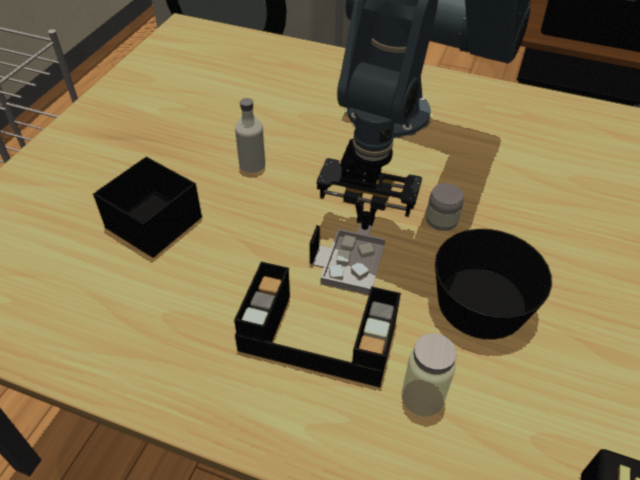

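The tray is fully out, with all five tablets on it. Next I open the fingers, wait, and rise.

>>> play_rows:
  gripper: [0.4,0.4,0.4,0.4,0.4,0.4,0.4,0.4,0.4,0.4,0.4,0.4]
  delta_pos:
    - [0,0,0]
    - [0,0,0]
    - [0,0,0]
    - [0,0,0]
    - [0,0,0]
    - [0,0,0]
    - [0,0,-2]
    - [0,0,-5]
    - [0,0,-8]
    - [0,0,-12]
    - [0,0,-14]
    - [0,0,-14]
  turn:
    - [0,0,0]
    - [0,0,0]
    - [0,0,0]
    - [0,0,0]
    - [0,0,0]
    - [0,0,0]
    - [0,0,0]
    - [0,0,0]
    - [0,0,0]
    - [0,0,0]
    - [0,0,0]
    - [0,0,0]

```text
time: 9.25
position: [0.4086, 0.0691, 0.1628]
tool_rot: [-0.036, 0.999, -0.0, 0.002]
ft_force: [-0.1, 0.1, -0.1]
grip_width: 0.0261
grip_force: 0.0
```

```bash
python3 - <<'E'
from h import *
import cv2
np.set_printoptions(precision=4,suppress=True)
o=robot.get_obs();print(o["time"],o["position"],o["ft_force"],o["grip_width"])
c=robot.camera("scene")["color"][200:320,280:560,::-1]
cv2.imwrite("pics/s3.png",cv2.resize(c,None,fx=2.8,fy=2.8,interpolation=cv2.INTER_CUBIC))
E
```

```text
9.25 [0.4086 0.0691 0.1628] [-0.1036  0.1326 -0.0552] 0.02614486071844536
```

View pics/s3.png

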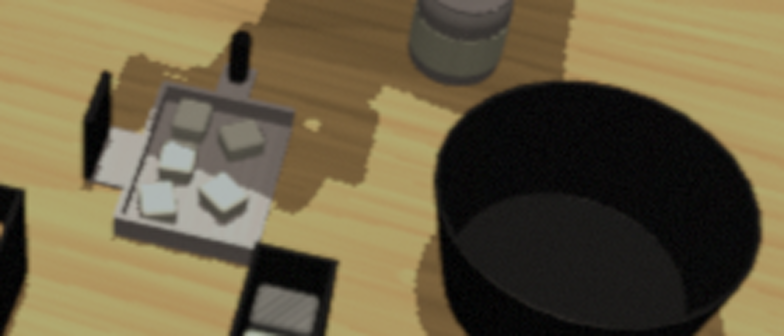

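```bash
python3 - <<'E'
from h import *
from scipy.optimize import least_squares
np.set_printoptions(precision=4,suppress=True)
c=robot.camera("scene")
P=np.array([[-.065,.048,.02],[-.065,-.048,.02],[.065,-.048,.02],[.065,.048,.02],[-.098,0,.046],[-.025,-.078,.062],[.025,-.078,.062],[.065,-.048,0],[.065,.048,0]])
U=np.array([(295,108),(165,86),(117,218),(258,244),(240,35),(106,75),(87,120),(115,236),(252,262)])/2.8+[280,200]
f=lambda p:(proj(c,np.c_[P[:,:2]@np.array([[np.cos(p[2]),np.sin(p[2])],[-np.sin(p[2]),np.cos(p[2])]])+p[:2],P[:,2]])-U).ravel()
s=least_squares(f,[.507,.075,.07],loss="soft_l1");x,y,a=s.x
print("tray",s.x,f(s.x).reshape(-1,2))
# from gripper
u=np.array([np.cos(a),np.sin(a)]);n=np.array([-u[1],u[0]])
print("by grip",np.array([.4075,.0691])+.003*u+.098*u)
h=s.x[:2]-.078*n;print("handle",h)
print(shift(np.r_[h,.16]),shift(np.r_[h,.027]))
E
```

```text
tray [0.5072 0.0796 0.0976] [[-0.1095 -0.5434]
 [-1.0718 -2.1053]
 [-0.5922 -0.3513]
 [-0.1379  1.2075]
 [ 0.0059  0.14  ]
 [ 0.4617 -1.8164]
 [ 0.269   0.8056]
 [-0.01   -0.0472]
 [ 1.2057  1.4645]]
by grip [0.508  0.0789]
handle [0.5148 0.002 ]
[-10.2687  -7.4651   0.1012] [-10.279   -7.4669  13.4012]
```

>>> play_rows:
  gripper: [0.4,0.4,0.4,0.4,0.4,0.4]
  delta_pos:
    - [-3,-2,0]
    - [-6,-4.5,0]
    - [-9,-6.5,0]
    - [-10.2,-7.5,0]
    - [-10.2,-7.5,4]
    - [-10.2,-7.5,6]
  turn:
    - [0,0,-0.01]
    - [0,0,-0.01]
    - [0,0,-0.01]
    - [0,0,-0.01]
    - [0,0,-0.01]
    - [0,0,-0.01]

```text
time: 10.1
position: [0.5121, 0.0021, 0.099]
tool_rot: [-0.04, 0.999, 0.001, -0.003]
ft_force: [-0.6, -0.5, 0.1]
grip_width: 0.0262
grip_force: 0.0
```

```bash
python3 - <<'E'
from h import *
import cv2
np.set_printoptions(precision=4,suppress=True)
o=robot.get_obs();print(o["time"],o["position"],o["q"],o["grip_width"])
print(shift([.5142,.002,.028],o))
c=robot.camera("scene")["color"][170:320,250:450,::-1]
cv2.imwrite("pics/s4.png",cv2.resize(c,None,fx=4,fy=4,interpolation=cv2.INTER_CUBIC))
E
```

```text
10.1 [0.5121 0.0021 0.099 ] [-0.2144  0.5715  1.8196  0.0002  0.7564 -1.8662] 0.026169876567726097
[-0.2506 -0.0439  7.0973]
```

View pics/s4.png

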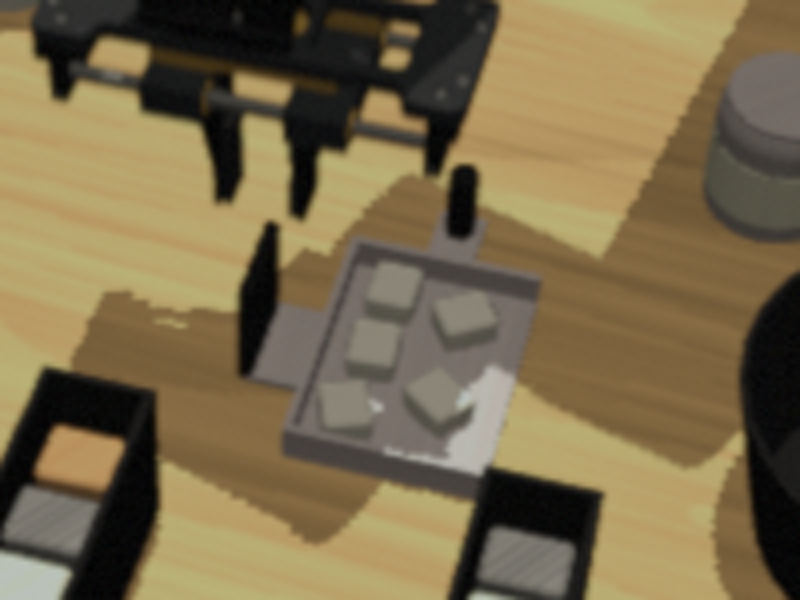

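Fingers tips at (228,200) and (298,212) straddle the plate, whose top runs from (272,225) to (243,290). Descend and close.

>>> play_rows:
  gripper: [0.4,0.4,0.4,0.4,1,1,1,1,1,1,1,1]
  delta_pos:
    - [-0.2,0,3]
    - [-0.2,0,6]
    - [-0.2,0,7.1]
    - [-0.2,0,7.1]
    - [-0.2,0,7.1]
    - [-0.2,0,7.1]
    - [-0.2,0,7.1]
    - [-0.2,0,7.1]
    - [-0.2,0,7.1]
    - [-0.2,0,7.1]
    - [-0.2,0,7.1]
    - [-0.2,0,7.1]
  turn:
    - [0,0,0]
    - [0,0,0]
    - [0,0,0]
    - [0,0,0]
    - [0,0,0]
    - [0,0,0]
    - [0,0,0]
    - [0,0,0]
    - [0,0,0]
    - [0,0,0]
    - [0,0,0]
    - [0,0,0]
  squeeze: 50

```text
time: 11.65
position: [0.5175, 0.0014, 0.0315]
tool_rot: [-0.041, 0.999, -0.0, 0.001]
ft_force: [-0.9, -0.4, 7.4]
grip_width: 0.0073
grip_force: 50.0
```

>>> play_rows:
  gripper: [1,1,1,1,1,1,1,1,1,1,1,1]
  delta_pos:
    - [0,0,0]
    - [0,0,0]
    - [0,0,-0.2]
    - [0,0,-0.5]
    - [0,0,-1]
    - [0,0,-1.5]
    - [0,0,-2]
    - [0,0,-2.5]
    - [0,0,-3]
    - [0,0,-3.4]
    - [0,0,-3.5]
    - [0,0,-3.5]
  turn:
    - [0,0,0]
    - [0,0,0]
    - [0,0,0]
    - [0,0,0]
    - [0,0,0]
    - [0,0,0]
    - [0,0,0]
    - [0,0,0]
    - [0,0,0]
    - [0,0,0]
    - [0,0,0]
    - [0,0,0]

```text
time: 13.15
position: [0.5167, 0.0017, 0.0656]
tool_rot: [-0.041, 0.999, 0.0, -0.0]
ft_force: [-0.3, 0.2, -2.0]
grip_width: 0.0078
grip_force: 50.0
```

```bash
python3 - <<'E'
from h import *
import cv2
np.set_printoptions(precision=4,suppress=True)
o=robot.get_obs();print(o["time"],o["position"],o["q"],o["ft_force"],o["grip_width"],Ro.from_quat(o["tool_rot"]).as_matrix())
c=robot.camera("scene")["color"][170:320,250:450,::-1]
cv2.imwrite("pics/s5.png",cv2.resize(c,None,fx=4,fy=4,interpolation=cv2.INTER_CUBIC))
E
```

```text
13.15 [0.5167 0.0017 0.0656] [-0.2132  0.6341  1.831  -0.      0.6766 -1.8651] [-0.2724  0.1834 -2.0134] 0.007771652827255387 [[-0.9967 -0.081  -0.    ]
 [-0.081   0.9967  0.    ]
 [ 0.      0.     -1.    ]]
```

View pics/s5.png

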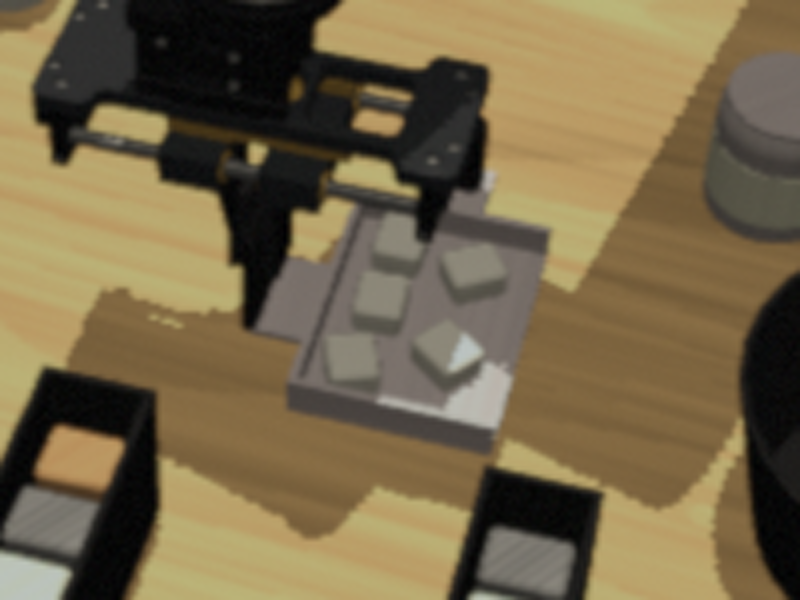

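Tray level and lifted, all five tablets on it. Lift higher, then carry toward the tub.

>>> play_rows:
  gripper: [1,1,1,1,1,1,1,1,1,1,1,1]
  delta_pos:
    - [0,0,-0.4]
    - [0,0,-1.2]
    - [0,0,-2.2]
    - [0,0,-3.2]
    - [0,0,-4.2]
    - [0,0,-5.2]
    - [0,0,-6.2]
    - [0,0,-7.2]
    - [0,0,-8.2]
    - [0,0,-9.2]
    - [0,0,-9.8]
    - [0,0,-10]
  turn:
    - [0,0,0]
    - [0,0,0]
    - [0,0,0]
    - [0,0,0]
    - [0,0,0]
    - [0,0,0]
    - [0,0,0]
    - [0,0,0]
    - [0,0,0]
    - [0,0,0]
    - [0,0,0]
    - [0,0,0]

```text
time: 14.7
position: [0.5169, 0.0017, 0.166]
tool_rot: [-0.041, 0.999, -0.0, 0.0]
ft_force: [0.6, 1.0, -3.2]
grip_width: 0.0076
grip_force: 50.0
```

>>> play_rows:
  gripper: [1,1,1,1,1,1,1,1,1,1,1,1]
  delta_pos:
    - [0,0.3,0]
    - [-0.1,0.8,0]
    - [-0.2,1.5,0]
    - [-0.3,2.3,0]
    - [-0.4,3.1,0]
    - [-0.5,3.9,0]
    - [-0.6,4.7,0]
    - [-0.7,5.5,0]
    - [-0.8,6.2,0]
    - [-0.8,6.7,0]
    - [-0.8,6.95,0]
    - [-0.8,7,0]
  turn:
    - [0,0,0]
    - [0,0,0]
    - [0,0,0]
    - [0,0,0]
    - [0,0,0]
    - [0,0,0]
    - [0,0,0]
    - [0,0,0]
    - [0,0,0]
    - [0,0,0]
    - [0,0,0]
    - [0,0,0]

```text
time: 16.2
position: [0.519, 0.0722, 0.1656]
tool_rot: [-0.041, 0.999, -0.0, -0.0]
ft_force: [-0.1, 0.3, -1.8]
grip_width: 0.0075
grip_force: 50.0
```

>>> play_rows:
  gripper: [1,1,1,1,1,1,1,1,1,1,1,1]
  delta_pos:
    - [0,0.3,0]
    - [-0.1,0.8,0]
    - [-0.2,1.6,0]
    - [-0.3,2.5,0]
    - [-0.4,3.5,0]
    - [-0.5,4.5,0]
    - [-0.6,5.5,0]
    - [-0.7,6.5,0]
    - [-0.8,7.4,0]
    - [-0.8,8.1,0]
    - [-0.8,8.5,0]
    - [-0.8,8.6,0]
  turn:
    - [0,0,0]
    - [0,0,0]
    - [0,0,0]
    - [0,0,0]
    - [0,0,0]
    - [0,0,0]
    - [0,0,0]
    - [0,0,0]
    - [0,0,0]
    - [0,0,0]
    - [0,0,0]
    - [0,0,0]

```text
time: 17.7
position: [0.5199, 0.1587, 0.1655]
tool_rot: [-0.041, 0.999, -0.0, -0.0]
ft_force: [0.1, -0.4, -2.7]
grip_width: 0.0079
grip_force: 50.0
```

```bash
python3 - <<'E'
from h import *
import cv2
np.set_printoptions(precision=4,suppress=True)
o=robot.get_obs();R=Ro.from_quat(o["tool_rot"]);print(o["time"],o["position"],o["q"],o["ft_force"],o["grip_width"],"lip",o["position"]+R.apply([0,.126,.0275]))
# pivot about lip: turn th about tool x; lip world z also lowered by dz
p=np.array([0,12.6,2.75])
for th in [.1,.2,.3,.4,.5,.6,.7]:
  for s in (1,): print(th,p-Ro.from_rotvec([s*th,0,0]).apply(p), "lip-z dir check",R.apply(Ro.from_rotvec([s*th,0,0]).apply([0,1,0])))
c=robot.camera("scene")["color"][100:380,280:580,::-1]
cv2.imwrite("pics/s6.png",cv2.resize(c,None,fx=2,fy=2))
E
```

```text
17.7 [0.5199 0.1587 0.1655] [ 0.0906  0.4957  1.6951 -0.0002  0.951  -1.5616] [ 0.0843 -0.4425 -2.7109] 0.00789065788209712 lip [0.5097 0.2842 0.138 ]
0.1 [ 0.      0.3375 -1.2442] lip-z dir check [-0.081   0.9917 -0.1   ]
0.2 [ 0.      0.7975 -2.4484] lip-z dir check [-0.0798  0.9768 -0.1988]
0.3 [ 0.      1.3754 -3.6007] lip-z dir check [-0.0778  0.9521 -0.2957]
0.4 [ 0.      2.0655 -4.6896] lip-z dir check [-0.075   0.9179 -0.3895]
0.5 [ 0.      2.8609 -5.7041] lip-z dir check [-0.0715  0.8746 -0.4795]
0.6 [ 0.      3.7535 -6.6342] lip-z dir check [-0.0672  0.8225 -0.5648]
0.7 [ 0.      4.7346 -7.4705] lip-z dir check [-0.0623  0.7622 -0.6443]
```

View pics/s6.png

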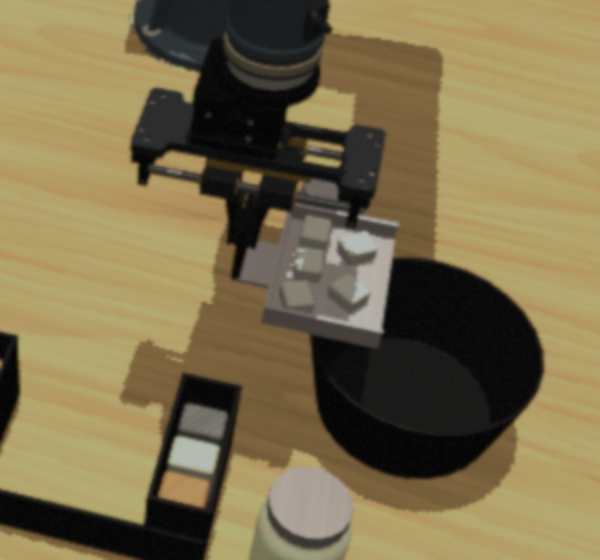

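>>> play_rows:
  gripper: [1,1,1,1,1,1,1,1,1,1]
  delta_pos:
    - [0,0.09,-0.08]
    - [0,0.19,-0.15]
    - [0,0.3,-0.22]
    - [0,0.42,-0.28]
    - [0,0.55,-0.35]
    - [0,0.7,-0.41]
    - [0,0.8,-0.45]
    - [0,0.9,-0.48]
    - [0,1.0,-0.52]
    - [0,1.0,-0.52]
  turn:
    - [0.03,0,0]
    - [0.06,0,0]
    - [0.09,0,0]
    - [0.12,0,0]
    - [0.15,0,0]
    - [0.18,0,0]
    - [0.2,0,0]
    - [0.22,0,0]
    - [0.24,0,0]
    - [0.24,0,0]

```text
time: 19.0
position: [0.5191, 0.1689, 0.1707]
tool_rot: [-0.041, 0.992, -0.12, 0.005]
ft_force: [0.1, 0.0, -1.9]
grip_width: 0.0076
grip_force: 50.0
```

```bash
python3 - <<'E'
from h import *
import cv2
np.set_printoptions(precision=4,suppress=True)
o=robot.get_obs();R=Ro.from_quat(o["tool_rot"]);print(o["time"],o["position"],o["q"],o["ft_force"],"lip",o["position"]+R.apply([0,.126,.0275]))
p=np.array([0,12.6,2.75])
for th in [.03,.06,.09,.12,.15,.18,.21,.24,.3,.36,.42]: # keep lip fixed
  print(th,(p-Ro.from_rotvec([th,0,0]).apply(p)).round(2))
c=robot.camera("scene")
t=np.linspace(0,6.28,60);q=proj(c,np.c_[.511+.1*np.cos(t),.323+.1*np.sin(t),.095+0*t]);print(q.min(0),q.max(0))
im=np.ascontiguousarray(c["color"][:,:,::-1]);cv2.polylines(im,[q.astype(int)],True,(0,0,255),1)
cv2.imwrite("pics/s7.png",cv2.resize(im[150:380,300:580],None,fx=2.5,fy=2.5))
E
```

```text
19.0 [0.5191 0.1689 0.1707] [ 0.2424  0.5284  1.6397 -0.2774  1.0301 -1.26  ] [ 0.0679  0.042  -1.8862] lip [0.5097 0.2843 0.114 ]
0.03 [ 0.    0.09 -0.38]
0.06 [ 0.    0.19 -0.75]
0.09 [ 0.    0.3  -1.12]
0.12 [ 0.    0.42 -1.49]
0.15 [ 0.    0.55 -1.85]
0.18 [ 0.    0.7  -2.21]
0.21 [ 0.    0.85 -2.57]
0.24 [ 0.    1.01 -2.92]
0.3 [ 0.    1.38 -3.6 ]
0.36 [ 0.    1.78 -4.26]
0.42 [ 0.    2.22 -4.9 ]
[431.579  226.5624] [549.5334 315.9403]
```

View pics/s7.png

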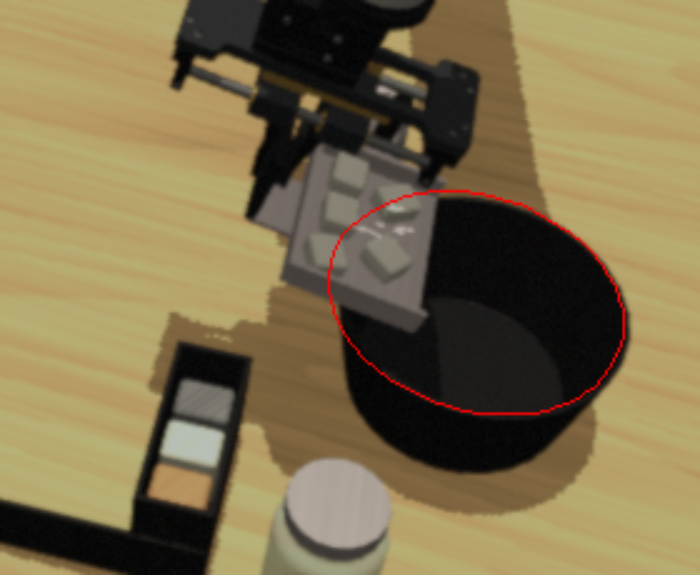

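Tilted 14°; tablets still on the tray, lip about 55 mm inside the rim. Continue slowly.

>>> play_rows:
  gripper: [1,1,1,1,1,1,1,1,1,1,1,1]
  delta_pos:
    - [0,0.2,-0.2]
    - [0,0.4,-0.4]
    - [0,0.65,-0.5]
    - [0,0.8,-0.6]
    - [0,0.95,-0.75]
    - [0,1.1,-0.9]
    - [0,1.2,-1.1]
    - [0,1.3,-1.3]
    - [0,1.4,-1.5]
    - [0,1.5,-1.8]
    - [0,1.6,-2.1]
    - [0,1.7,-2.4]
  turn:
    - [0.02,0,0]
    - [0.04,0,0]
    - [0.055,0,0]
    - [0.07,0,0]
    - [0.085,0,0]
    - [0.1,0,0]
    - [0.115,0,0]
    - [0.13,0,0]
    - [0.15,0,0]
    - [0.175,0,0]
    - [0.2,0,0]
    - [0.225,0,0]

```text
time: 20.55
position: [0.5174, 0.1908, 0.1902]
tool_rot: [-0.04, 0.972, -0.231, 0.009]
ft_force: [0.6, 0.2, -2.9]
grip_width: 0.0077
grip_force: 50.0
```

```bash
python3 - <<'E'
from h import *
import cv2
np.set_printoptions(precision=4,suppress=True)
o=robot.get_obs();R=Ro.from_quat(o["tool_rot"]);print(o["time"],o["position"],o["q"],o["ft_force"],"lip",o["position"]+R.apply([0,.126,.0275]),R.as_matrix()[:,2])
c=robot.camera("scene")
cv2.imwrite("pics/s8.png",cv2.resize(c["color"][150:380,300:580,::-1],None,fx=2.5,fy=2.5))
E
```

```text
20.55 [0.5174 0.1908 0.1902] [ 0.3895  0.5769  1.5513 -0.4768  1.2061 -1.0462] [ 0.6067  0.2086 -2.9195] lip [0.5093 0.2907 0.109 ] [ 0.0367 -0.4484 -0.8931]
```

View pics/s8.png

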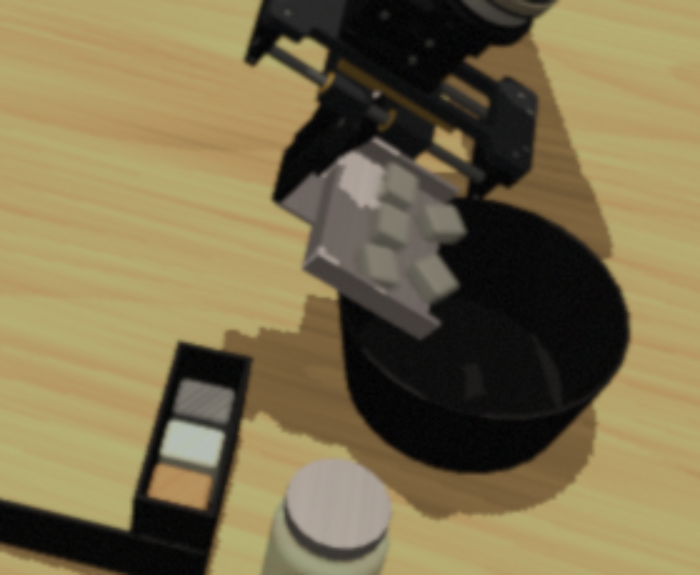

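All five tablets are sliding to the lip. Hold, then tip further (picture quota used; I check numerically from here).

>>> play_rows:
  gripper: [1,1,1,1,1,1,1,1,1,1,1,1]
  delta_pos:
    - [0,0,0]
    - [0,0,0]
    - [0,0,0]
    - [0,0.1,-0.4]
    - [0,0.2,-0.8]
    - [0,0.3,-1.1]
    - [0,0.4,-1.5]
    - [0,0.55,-1.9]
    - [0,0.7,-2.2]
    - [0,1.0,-3.0]
    - [0,1.0,-3.0]
    - [0,1.0,-3.0]
  turn:
    - [0,0,0]
    - [0,0,0]
    - [0,0,0]
    - [0.03,0,0]
    - [0.06,0,0]
    - [0.09,0,0]
    - [0.12,0,0]
    - [0.15,0,0]
    - [0.18,0,0]
    - [0.25,0,0]
    - [0.25,0,0]
    - [0.25,0,0]

```text
time: 22.1
position: [0.5155, 0.2128, 0.2122]
tool_rot: [-0.038, 0.936, -0.35, 0.014]
ft_force: [1.1, -0.6, -1.8]
grip_width: 0.0075
grip_force: 50.0
```

```bash
python3 - <<'E'
from h import *
import cv2
np.set_printoptions(precision=4,suppress=True)
o=robot.get_obs();R=Ro.from_quat(o["tool_rot"]);print(o["time"],o["position"],o["q"],o["ft_force"],"lip",o["position"]+R.apply([0,.126,.0275]),R.as_matrix()[:,2])
for n in("top","scene"):
  c=robot.camera(n);g=cv2.cvtColor(c["color"],cv2.COLOR_RGB2HSV)
  t=np.linspace(0,6.28,60);m=np.zeros((480,640),np.uint8)
  cv2.fillPoly(m,[proj(c,np.c_[.513+.078*np.cos(t),.325+.078*np.sin(t),.006+0*t]).astype(int)],1)
  b=((g[...,2]>75)&(g[...,1]<110)).astype(np.uint8)*m
  k,_,s,ce=cv2.connectedComponentsWithStats(b)
  print(n,g[...,2][m>0].mean(),[(ce[i].round().tolist(),s[i,4],ray(c,*ce[i],.021)) for i in range(1,k) if s[i,4]>15])
E
```

```text
22.1 [0.5155 0.2128 0.2122] [ 0.5181  0.6559  1.4479 -0.6437  1.4256 -0.9091] [ 1.0724 -0.6486 -1.7518] lip [0.5092 0.2897 0.1088] [ 0.053  -0.6533 -0.7552]
top 57.79495614035088 [([186.0, 218.0], np.int32(92), array([0.5627, 0.2705])), ([176.0, 266.0], np.int32(630), array([0.4655, 0.2899])), ([150.0, 266.0], np.int32(147), array([0.4645, 0.3431]))]
scene 37.35022354694486 [([477.0, 278.0], np.int32(246), array([0.4742, 0.3092])), ([494.0, 294.0], np.int32(518), array([0.5022, 0.3451])), ([477.0, 307.0], np.int32(116), array([0.5402, 0.3218]))]
```

>>> play_rows:
  gripper: [1,1,1,1,1,1,1,1]
  delta_pos:
    - [0,0.2,-0.6]
    - [0,0.45,-1.3]
    - [0,0.45,-1.3]
    - [0,0.45,-1.3]
    - [0,0.45,-1.3]
    - [0,0.45,-1.3]
    - [0,0.45,-1.3]
    - [0,0.45,-1.3]
  turn:
    - [0.06,0,0]
    - [0.12,0,0]
    - [0.12,0,0]
    - [0.12,0,0]
    - [0.12,0,0]
    - [0.12,0,0]
    - [0.12,0,0]
    - [0.12,0,0]

```text
time: 23.2
position: [0.5146, 0.2247, 0.2193]
tool_rot: [-0.037, 0.913, -0.405, 0.016]
ft_force: [0.4, -0.1, -1.5]
grip_width: 0.0078
grip_force: 50.0
```

```bash
python3 - <<'E'
from h import *
import cv2
np.set_printoptions(precision=4,suppress=True)
o=robot.get_obs();R=Ro.from_quat(o["tool_rot"]);print(o["time"],o["position"],o["ft_force"],"lip",o["position"]+R.apply([0,.126,.0275]))
F=[]
for i in range(10):
  c=robot.camera("scene");F.append(robot.get_obs()["ft_force"])
print("mean F",np.mean(F,0))
g=cv2.cvtColor(c["color"],cv2.COLOR_RGB2HSV)
t=np.linspace(0,6.28,60);m=np.zeros((480,640),np.uint8)
cv2.fillPoly(m,[proj(c,np.c_[.513+.078*np.cos(t),.325+.078*np.sin(t),.006+0*t]).astype(int)],1)
b=((g[...,2]>75)&(g[...,1]<110)).astype(np.uint8)
k,_,s,ce=cv2.connectedComponentsWithStats(b*m)
print([(ce[i].round().tolist(),s[i,4],ray(c,*ce[i],.021)) for i in range(1,k) if s[i,4]>15])
v=g[240:340:3,440:540:2,2]
for r in v: print(''.join(" .:-=+*#%@"[min(9,x//26)] for x in r))
E
```

```text
23.2 [0.5146 0.2247 0.2193] [ 0.3737 -0.0732 -1.5296] lip [0.5094 0.2887 0.1074]
mean F [ 0.1241  0.0359 -1.4709]
[([478.0, 278.0], np.int32(234), array([0.4742, 0.3106])), ([494.0, 294.0], np.int32(522), array([0.5017, 0.3449])), ([477.0, 307.0], np.int32(114), array([0.5402, 0.3218]))]
------------=+++++.                      .:=======
--=-----------+++=                          :=====
=-:=-----------++-                            :===
::::------------+:                              -=
:::::------------.                               .
.::::::----------                                 
 .::::::--------:                                 
  .:::::::------:                                 
    :::::::=----.                                 
     .::::::----                                  
      .::::::==:. .  ..                           
        ::::::--.-**+=:. ..                       
         .::::::=+#####*:+***=-:                  
          .::::::=*####+:*###*+*=                 
            ::::::=*###=:*#####*=                 
             ...:----=+.=*+++***+             
[... 222 characters left out ...]
         .:--::                      
          .    :===---.-===---:                   
            .. -======:-=======:                  
:              .:=====:-=+===++-                 -
=.                 .:=-:=======-               .==
=-.                     ....:::.              -==+
===.                                        .-====
====:                                      :======
=====-.                                  .-=======
=======:                                :=========
=========-.                           .-==========
*+=========-:                       .-============
**+============-:.               :-===============
****+===============--::::::-=====================
```

Wrist force is exactly the empty tray's weight, and five tablets show in the tub. Now back out.

```bash
python3 - <<'E'
from h import *
np.set_printoptions(precision=2,suppress=True)
o=robot.get_obs();R=Ro.from_quat(o["tool_rot"])
for t in ([.515,.2247,.27],[.516,.20,.27],[.517,.15,.26],[.517,.10,.25],[.517,.05,.22],[.517,.01,.2]): print(shift(t,o))
a=.081;T=Ro.from_matrix([[-np.cos(a),-np.sin(a),0],[-np.sin(a),np.cos(a),0],[0,0,-1]])
print((R.inv()*T).as_rotvec())
E
```

```text
[-0.04 -3.78 -3.4 ]
[ 0.06 -5.43 -1.57]
[ 0.37 -8.04  2.8 ]
[  0.77 -10.65   7.17]
[  1.18 -11.77  12.88]
[  1.5  -12.96  17.18]
[-0.84  0.    0.  ]
```

>>> play_rows:
  gripper: [1,1,1,1,1,1,1,1,1,1,1,1]
  delta_pos:
    - [0,-1.9,-1.7]
    - [0,-3.8,-3.4]
    - [0.06,-5.4,-1.6]
    - [0.2,-6.7,0.6]
    - [0.37,-8,2.8]
    - [0.6,-9.3,5]
    - [0.8,-10.6,7.2]
    - [1,-11.2,10]
    - [1.2,-11.8,12.9]
    - [1.3,-12.4,15]
    - [1.5,-13,17.2]
    - [1.5,-13,17.2]
  turn:
    - [0,0,0]
    - [-0.05,0,0]
    - [-0.15,0,0]
    - [-0.25,0,0]
    - [-0.35,0,0]
    - [-0.45,0,0]
    - [-0.55,0,0]
    - [-0.65,0,0]
    - [-0.75,0,0]
    - [-0.84,0,0]
    - [-0.84,0,0]
    - [-0.84,0,0]

```text
time: 25.2
position: [0.517, 0.0078, 0.2011]
tool_rot: [-0.04, 0.999, 0.002, -0.0]
ft_force: [-0.2, 1.2, -1.3]
grip_width: 0.0076
grip_force: 50.0
```

```bash
python3 - <<'E'
from h import *
np.set_printoptions(precision=4,suppress=True)
o=robot.get_obs();R=Ro.from_quat(o["tool_rot"]);print(o["time"],o["position"],o["ft_force"],R.as_matrix()[:,2],o["grip_width"],shift([.5165,.0017,.0335],o))
E
```

```text
25.2 [0.517  0.0078 0.2011] [-0.2115  1.235  -1.2973] [-0.0006  0.0038 -1.    ] 0.007600038367591988 [ 0.0903 -0.6678 16.7571]
```

>>> play_rows:
  gripper: [1,1,1,1,1,1,1,1,1,1,1,1]
  delta_pos:
    - [0,0,2]
    - [0,0,5]
    - [0,0,8]
    - [0,0,11]
    - [0,0,13.5]
    - [0,0,15]
    - [0,0,15.8]
    - [0,0,16.2]
    - [0,0,16.5]
    - [0,0,16.7]
    - [0,0,16.85]
    - [0,0,16.9]
  turn:
    - [0,0,0]
    - [0,0,0]
    - [0,0,0]
    - [0,0,0]
    - [0,0,0]
    - [0,0,0]
    - [0,0,0]
    - [0,0,0]
    - [0,0,0]
    - [0,0,0]
    - [0,0,0]
    - [0,0,0]

```text
time: 26.7
position: [0.5171, 0.0103, 0.0315]
tool_rot: [-0.041, 0.999, 0.002, 0.0]
ft_force: [-1.2, 0.0, 4.1]
grip_width: 0.0076
grip_force: 50.0
```

```bash
python3 - <<'E'
from h import *
np.set_printoptions(precision=4,suppress=True)
F=[]
for i in range(4):
  robot.camera("scene");F.append(robot.get_obs()["ft_force"])
o=robot.get_obs();R=Ro.from_quat(o["tool_rot"]);print(o["time"],o["position"],np.mean(F,0),o["moment"],R.as_matrix()[:,2])
E
```

```text
26.9 [0.5171 0.0103 0.0315] [-0.8081 -0.1321  1.9798] [-0.1     0.0693  0.0208] [ 0.      0.0048 -1.    ]
```

>>> play_rows:
  gripper: [0.4,0.4,0.4,0.4,0.4,0.4,0.4,0.4,0.4,0.4,0.4,0.4]
  delta_pos:
    - [0,0,0]
    - [0,0,0]
    - [0,0,0]
    - [0,0,0]
    - [0,0,0]
    - [0,0,0]
    - [0,0,-1]
    - [0,0,-3]
    - [0,0,-6]
    - [0,0,-10]
    - [0,0,-14]
    - [0,0,-14]
  turn:
    - [0,0,0]
    - [0,0,0]
    - [0,0,0]
    - [0,0,0]
    - [0,0,0]
    - [0,0,0]
    - [0,0,0]
    - [0,0,0]
    - [0,0,0]
    - [0,0,0]
    - [0,0,0]
    - [0,0,0]

```text
time: 28.4
position: [0.5194, 0.0093, 0.1748]
tool_rot: [-0.041, 0.999, 0.001, 0.004]
ft_force: [-0.7, 0.1, -0.2]
grip_width: 0.0261
grip_force: 0.0
```

>>> play_rows:
  gripper: [0.4,0.4,0.4,0.4]
  delta_pos:
    - [0,-3,-3]
    - [0,-7,-5]
    - [0,-9,-5]
    - [0,-9,-5]
  turn:
    - [0,0,0]
    - [0,0,0]
    - [0,0,0]
    - [0,0,0]

```text
time: 28.9
position: [0.5236, -0.0808, 0.2194]
tool_rot: [-0.039, 0.999, 0.003, -0.001]
ft_force: [0.3, -0.5, -0.6]
grip_width: 0.0261
grip_force: 0.0
```

```bash
python3 - <<'E'
from h import *
import cv2
np.set_printoptions(precision=3,suppress=True)
o=robot.get_obs();print(o["time"],o["position"],o["ft_force"])
c=robot.camera("top");g=cv2.cvtColor(c["color"],cv2.COLOR_RGB2HSV)
for n,(x0,x1,y0,y1) in {"tub":(185,300,90,205),"tray":(185,310,235,345)}.items():
  print(n)
  for r in g[x0:x1:3,y0:y1:1+(n!="x"),2]: print(''.join(" .:-=+*#%@"[min(9,x//26)] for x in r))
E
```

```text
28.9 [ 0.524 -0.081  0.219] [ 0.341 -0.469 -0.555]
tub
##########################################################
##########################################################
#####################%+=-::....:::-=++++##################
#################%+:....:..:.::...:..::-++++=+############
###############+:..:.............:.::....:-+++++##########
############%=.......................:....:::++++=%#######
###########=:.....:...:...........:..........:-+=+=+######
#########%:............................:..:...::+==+=+####
########=:....................::::::::::::::....:+====+###
#######:..................:::::::::::::::::::::..:+====+##
######-.................::::::::::::::::::::::::..:++++=+#
#####-:................::::::::::::::::::::::::::..:+====#
####*:...............:::::::::::::..#%-::::::::::::.:=====
####................:::::::::::::%###%%::::::::::::::+====
###*................:::::::::..:.%####%-::::::::::::::++++
###:................::::::##%%#%:-####%:::::::::::::::=+++
##%:..............::::::::%####%#:%%%%%=::::::::::::::.+++
##=...............:::::::.%#####%:-:::::::
[... 2912 characters left out ...]
+==+==+=+==+:---------++++=+
+++++++++++++***######%%+=+++++++++++++---------=++=##+
+==++==+++++++++%###%#%+++++++++++++++:---------+==####
+++=++++++++=+=++=%#%%++++=++++++===+=------------+####
+++++++++++++++++++++*+++++++++++=+++:-----------------
++++++++++++++++++++++**++=+=+===+=+-------------------
=====+++++++==+++++++:::.*++++++++++-=-=-----:---------
====================-:::.*++==+++++-======-------------
+++++++++++++++++++++:.-++=++++++++-========:----------
++++++++++++++++++++++++++++++++++:========------------
=====++==+++=+++++++++++++++++++++-======+=:-----------
+++++++++++++++++++++++++++++++++-=======+-:-::::::----
+++++==+=+++++++++++++++++++++++=-========.....:::::---
```

Five tablets lie in the tub and the tray stands on the counter, empty and let go.

```bash
python3 -c "
from rig import robot
print(robot.hand_in())"
```

```text
the job is handed in; nothing more can be done
None
```

The job is handed in, though the hand-in gave no verdict: top-camera brightness shows all five tablets in the tub, the wrist force showed the tray was empty before it was set back on the counter and let go, and the arm recorded no bumps, though I did not re-measure the tub or the bystanders.

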